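# Find the firmest sprung rest and seat it in the holding block

## Task

Test the three sprung work rests on the board one after another, from the robot's left to its right: with each still standing on the board, press its cork cap gently about 5 mm down (never hard onto its stop), hold it a moment and feel how strongly it pushes back. Then set the firmest of the three upright in the round socket of the bamboo holding block, fully home, let go of it and press its cap once more about 5 mm down for a moment to prove it there; leave the other two standing where they are and do not disturb the other things on the bench.

Things in the scene. Friction and masses are not known exactly. Their poses are not given: they have to be found in the camera images.
- rest_a: A sprung work rest: upright bamboo cylinder, 40 mm diameter, 50 mm tall, one dark band round it, 0.1 kg or so, with a round cork cap (26 mm diameter) standing 14 mm above its rim on a spring (64 mm over all). It stands loose and upright on the board. The three rests look the same; their springs differ and that can only be felt. The letter says nothing about which spring it has or where it stands. Origin: centre of the underside, z up.
- rest_b: A sprung work rest: upright bamboo cylinder, 40 mm diameter, 50 mm tall, one dark band round it, 0.1 kg or so, with a round cork cap (26 mm diameter) standing 14 mm above its rim on a spring (64 mm over all). It stands loose and upright on the board. The three rests look the same; their springs differ and that can only be felt. The letter says nothing about which spring it has or where it stands. Origin: centre of the underside, z up.
- rest_c: A sprung work rest: upright bamboo cylinder, 40 mm diameter, 50 mm tall, one dark band round it, 0.1 kg or so, with a round cork cap (26 mm diameter) standing 14 mm above its rim on a spring (64 mm over all). It stands loose and upright on the board. The three rests look the same; their springs differ and that can only be felt. The letter says nothing about which spring it has or where it stands. Origin: centre of the underside, z up.
- cap_a (a joint): How far the cork cap of rest_a is pressed into its sleeve, m: 0 fully out, 0.009 hard on its stop. The spring returns it. Pushed 5 mm the cap pushes back with roughly 4 N (slackest), 7 N (middling) or 13 N (firmest), growing steadily with depth from a slight preload.
- cap_b (a joint): How far the cork cap of rest_b is pressed into its sleeve, m: 0 fully out, 0.009 hard on its stop. The spring returns it. Pushed 5 mm the cap pushes back with roughly 4 N (slackest), 7 N (middling) or 13 N (firmest), growing steadily with depth from a slight preload.
- cap_c (a joint): How far the cork cap of rest_c is pressed into its sleeve, m: 0 fully out, 0.009 hard on its stop. The spring returns it. Pushed 5 mm the cap pushes back with roughly 4 N (slackest), 7 N (middling) or 13 N (firmest), growing steadily with depth from a slight preload.
- board: Flat wooden testing board fixed to the bench, 75 mm (its x) by 260 mm (its y) by 12 mm thick; the three rests stand on it in a row along its y, about 80 mm apart, one at the middle and one either side. Origin: centre of the underside, z up; +y end is the left end as seen from the robot. Each start turns it by up to about 15 degrees.
- block: Bamboo holding block fixed to the bench, 90 x 90 x 34 mm, with one round socket, 44 mm wide and 14 mm deep with a 2 mm chamfered mouth, in the middle of its top. Origin: centre of the underside, z up.
- socket (a point): Centre of the floor of the block's socket (20 mm above the bench, 14 mm below the block's top).
- punch: Bystander: blackened iron punch, 115 mm long, 13 mm thick, lying. Origin: under its middle.
- fox: Bystander: amber resin fox, about 50 mm long, 38 mm high. Origin: centre of its underside.
- cup: Bystander: pewter tea cup, 68 mm wide, 55 mm high. Origin: centre of its underside.
- brush: Bystander: small brush, 140 mm long, lying. Origin: centre of its underside.
- whetstone: Bystander: grey whetstone, 45 x 110 x 22 mm. Origin: centre of its underside.
- blank: Bystander: rounded wood netsuke blank, 36 mm wide, 25 mm high. Origin: centre of its underside.
There are look-alikes about, which are no part of the job. Leave any pink or red look-alike of the rest_c alone.

How it is judged:
On the way, in this order (a step that is already met when the one before it is completed fails the run):
1. the left rest's cap is pressed at least 3.5 mm for 0.2 s on the board (((value of joint cap_a above 0.0035 m and y of rest_a in the frame of board between 0.04 and 0.12 m) or (value of joint cap_b above 0.0035 m and y of rest_b in the frame of board between 0.04 and 0.12 m) or (value of joint cap_c above 0.0035 m and y of rest_c in the frame of board between 0.04 and 0.12 m))), for 0.2 s.
2. then the middle rest's cap (((value of joint cap_a above 0.0035 m and y of rest_a in the frame of board between -0.04 and 0.04 m) or (value of joint cap_b above 0.0035 m and y of rest_b in the frame of board between -0.04 and 0.04 m) or (value of joint cap_c above 0.0035 m and y of rest_c in the frame of board between -0.04 and 0.04 m))), for 0.2 s.
3. then the right rest's cap (((value of joint cap_a above 0.0035 m and y of rest_a in the frame of board between -0.12 and -0.04 m) or (value of joint cap_b above 0.0035 m and y of rest_b in the frame of board between -0.12 and -0.04 m) or (value of joint cap_c above 0.0035 m and y of rest_c in the frame of board between -0.12 and -0.04 m))), for 0.2 s.
4. then, with a rest standing in the block's socket, its cap is pressed 3.5 to 7 mm and pushes back, for 0.2 s, as only the firmest can (over 11.2 N between rest and block) (((horizontal distance between rest_a and socket below 0.005 m and z of rest_a in the frame of socket below 0.003 m and value of joint cap_a between 0.0035 and 0.007 m and contact force between rest_a and block above 11.2 N) or (horizontal distance between rest_b and socket below 0.005 m and z of rest_b in the frame of socket below 0.003 m and value of joint cap_b between 0.0035 and 0.007 m and contact force between rest_b and block above 11.2 N) or (horizontal distance between rest_c and socket below 0.005 m and z of rest_c in the frame of socket below 0.003 m and value of joint cap_c between 0.0035 and 0.007 m and contact force between rest_c and block above 11.2 N))), for 0.2 s.
At the end, for the whole second after the job is handed in: The rest proved firmest stands in the socket, its axis within 4 mm of the socket's, its underside within 2 mm of the floor; the other two stand on the board within 15 mm of where they started; all three upright (0.06 rad), at rest, caps out (within 2 mm) (((horizontal distance between rest_a and socket below 0.004 m and z of rest_a in the frame of socket below 0.002 m and distance of each of rest_b, rest_c from where it was at the start of the episode below 0.015 m) or (horizontal distance between rest_b and socket below 0.004 m and z of rest_b in the frame of socket below 0.002 m and distance of each of rest_a, rest_c from where it was at the start of the episode below 0.015 m) or (horizontal distance between rest_c and socket below 0.004 m and z of rest_c in the frame of socket below 0.002 m and distance of each of rest_a, rest_b from where it was at the start of the episode below 0.015 m)) and angle between each of rest_a, rest_b, rest_c's own z axis and vertical below 0.06 rad and value of joint each of cap_a, cap_b, cap_c below 0.002 m and linear speed of each of rest_a, rest_b, rest_c below 0.01 m/s); the robot touches nothing.
It fails at once if a cap is pressed so hard that its rest bears on the board with more than 20 N ((value of joint cap_a above 0.002 m and contact force between rest_a and board above 20 N) or (value of joint cap_b above 0.002 m and contact force between rest_b and board above 20 N) or (value of joint cap_c above 0.002 m and contact force between rest_c and board above 20 N)).
It fails at once if a rest is rammed on the holding block with more than 40 N (contact force between any of rest_a, rest_b, rest_c and block above 40 N).
It fails at once if the punch, fox, cup, brush, whetstone or blank is moved more than 25 mm (distance of any of punch, fox, cup, brush, whetstone, blank from where it was at the start of the episode above 0.025 m).
It also fails if it takes over 72 s, if anything falls off the work surface, if the arm or the gripper's body presses on something with over 40 N, if the wrist force passes 120 N, or if a joint passes its speed limit or range.

## Robot

A 7-joint arm with a two-finger parallel gripper is mounted at the origin on the work surface. World frame = base frame: x ahead of the robot, y to its left, z up, the work surface at z = 0. Lengths are in m, angles in rad, forces in N, time in s.
With the tool pointing down it reaches from about 0.4 to 0.75 m from the base axis. Payload 19.5 kg.
Tool frame: the origin (TCP) lies at the very end of the fingers, on their centre line; the grasp point (between the pads) lies 19 mm behind it; z points along the fingers, y is the direction in which the jaws open and shut (so a half turn about z gives the same grasp; the last joint's range is limited). The gripper opens to 85 mm and grips with 20 to 120 N. Pads are 22 mm wide; open, the fingers measure 114 mm over their backs; the gripper's body (76 mm by 85 mm) begins 54 mm behind the grasp point. The pads swing forward as they close: fully open they stand 13 mm farther back than shut.
Start: joints at [1.292, 0.707, -0.028, 1.485, 0.022, 0.951, -0.075], TCP at [0.135, -0.559, 0.231] pointing down, gripper open.
Joint ranges: [-2.71, 2.71], [-0.32, 2.16], [-1.57, 1.52], [0, 2.45], [-1.46, 4.6], [0, 2.02], [-2.83, 2.83]. Speed limits (rad/s): [1.89, 1.89, 2.57, 2.57, 3.01, 3.01, 3.01].

## Interface

Orientations are given as a unit quaternion [w, x, y, z].
In Python, from station import arm gives the robot as it stands. The module is installed in compiled form; this text tells all that it offers.
- The arm moves only by the tool move_arm, never from a script. Its arguments are lists of equal length, an entry for each row: "translation": the shift along the tool's x, y, z in mm, a list of three; "rotation": the turn, a rotation vector about the tool's x, y, z in degrees, a list of three; "claw": the opening, from 0 (shut) to 1 (fully open). A call has 1 to 12 rows; each row shifts and turns the commanded pose from where the row before left it, along the tool's axes as they then stand; what a row does not reach is not made up. A row lasts 1/10 s, in which the tool goes at most 50 mm and 8.59 degrees, less where a joint would pass 70% of its speed; a pose out of reach is approached as far as the arm can. A call with a gripper value outside its range is refused whole. The fingers move at their own pace and stop on an object; "grip_force" is the grip in N (left out, the last holds). Time passes only in rows, so rows that do not move let the fingers close. It gives the time, the measured TCP pose, the force and the opening at its end, in the units of the state.
- arm.get_state(): the state, without advancing time (a new reading comes with each control period).
- arm.grab_frame(name): name is "scene" or "side" or "wrist"; returns a dict with "img" (384x512x3 uint8, red, green, blue), "vfov" (degrees; the focal length in pixels is half the picture's height over the tangent of half this angle, whatever the lens; pixels are square), "cx", "cy" (the principal point, pixels), "R" (3x3) and "t" (3): a world point X has camera coordinates R X + t. Camera axes: x right, y down, z forward; pixel columns grow to the right and rows downward; lengths in m; the calibration is good to about 2 mm. A picture is of the moment at which its call begins. There is no depth.
- arm.job_done(): hands the job in, once; it reports no verdict.
The state is a dict: "clock": time; "joint_pos": joint angles; "qvel": joint speeds; "joint_torque": joint torques, N m; "ee_pos": TCP position; "orientation": TCP orientation; "wrist_force": force on the tool from outside, world axes, zero at the start; "moment": the same for the moment, N m; "opening": opening from 0.0 (shut) to 1.0 (fully open).
Only numpy, scipy, OpenCV 4.12 (cv2) and the standard library are available. Lean on these libraries where they do the work, as an engineer would, in place of code of your own. Each camera call takes 0.05 s, during which the arm holds its last target.

## Working session

There is one attempt and no reset: what is moved stays moved. The work goes in short steps, Python scripts to look and compute and a tool call to move; the robot and the scene stay as the last step left them, time stands still between calls to the robot, and variables do not carry over. Pictures are saved under pics/ and viewed, and the job is handed in when it is done.

Besides the shell and the picture viewer there is one more tool, called after ">>>" as name(argument=value, ...) on one line, values as JSON. move_arm: Moves the arm, as the interface text tells. Its arguments: {"type":"object","properties":{"translation":{"type":"array"},"rotation":{"type":"array"},"claw":{"type":"array"},"grip_force":{"type":"number"}},"required":["translation","rotation","claw"]}

```bash
mkdir -p pics
cat > h.py <<'E'
import numpy as np, cv2
from station import arm
def grab(n,fn):
    f=arm.grab_frame(n); cv2.imwrite('pics/'+fn,cv2.cvtColor(f['img'],cv2.COLOR_RGB2BGR)); return f
def foc(f): return f['img'].shape[0]/2/np.tan(np.radians(f['vfov'])/2)
def ray(f,u,v,z):
    F=foc(f);R=np.array(f['R']);t=np.array(f['t'])
    d=R.T@np.array([(u-f['cx'])/F,(v-f['cy'])/F,1]);c=-R.T@t
    return c+d*(z-c[2])/d[2]
def proj(f,X):
    F=foc(f);p=np.array(f['R'])@np.array(X)+np.array(f['t'])
    return p[0]/p[2]*F+f['cx'],p[1]/p[2]*F+f['cy']
E
python3 - <<'E'
from h import *
import pickle
s=arm.get_state()
for k,v in s.items(): print(k,np.round(v,3))
fs={n:grab(n,n+'0.png') for n in('scene','side','wrist')}
pickle.dump(fs,open('f0.pkl','wb'))
for n,f in fs.items(): print(n,f['vfov'],f['cx'],f['cy'],-np.array(f['R']).T@f['t'])
E
```

```text
clock 0.0
joint_pos [ 1.292  0.707 -0.028  1.485  0.022  0.951 -0.075]
qvel [ 0.     0.001 -0.001 -0.001 -0.     0.    -0.001]
joint_torque [ 2.0000e-03 -8.8318e+01  1.2350e+00 -2.3616e+01  1.7000e-02  7.0000e-03
 -0.0000e+00]
ee_pos [ 0.135 -0.559  0.231]
orientation [-0.001  0.993  0.118 -0.   ]
wrist_force [-0.893 -0.031  0.686]
moment [ 0.051 -0.009  0.016]
opening 0.999
scene 43.63698432353151 255.7781968414814 193.48271124414606 [ 1.11164086 -0.1702717   0.89184378]
side 55.3766599163437 254.0485224703083 190.62582205938216 [0.17228393 0.54751484 0.46243305]
wrist 67.84679645516053 253.88664648429318 191.5897323806193 [ 0.21470745 -0.53955834  0.37285415]
```

View pics/scene0.png

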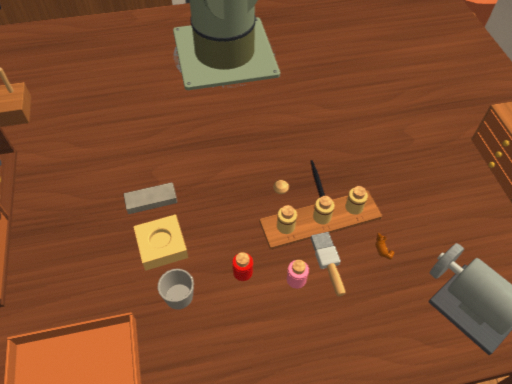

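View pics/side0.png

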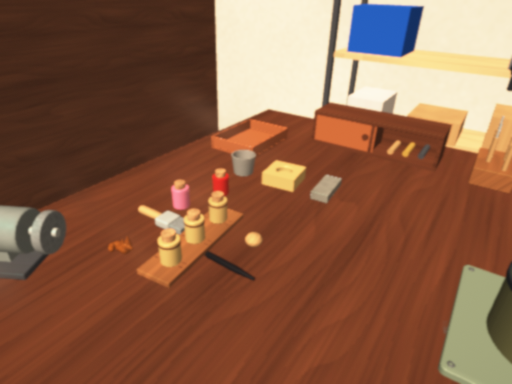

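View pics/wrist0.png

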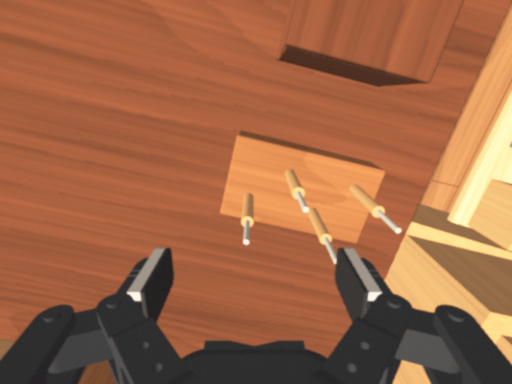

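Run:
```python
import pickle,cv2
fs=pickle.load(open('f0.pkl','rb'))
a=fs['scene']['img'][150:300,120:420]; b=fs['side']['img'][150:290,100:340]
cv2.imwrite('pics/z1.png',cv2.cvtColor(cv2.resize(a,(800,400),interpolation=cv2.INTER_CUBIC),cv2.COLOR_RGB2BGR))
cv2.imwrite('pics/z2.png',cv2.cvtColor(cv2.resize(b,(800,467),interpolation=cv2.INTER_CUBIC),cv2.COLOR_RGB2BGR))
```

```text
(no output)
```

View pics/z1.png

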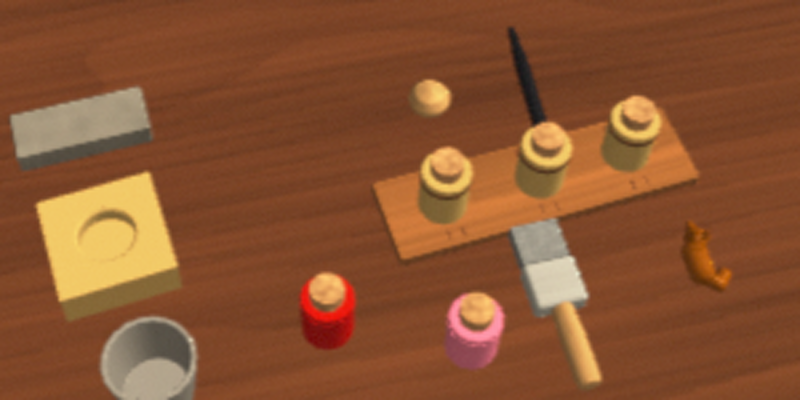

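View pics/z2.png

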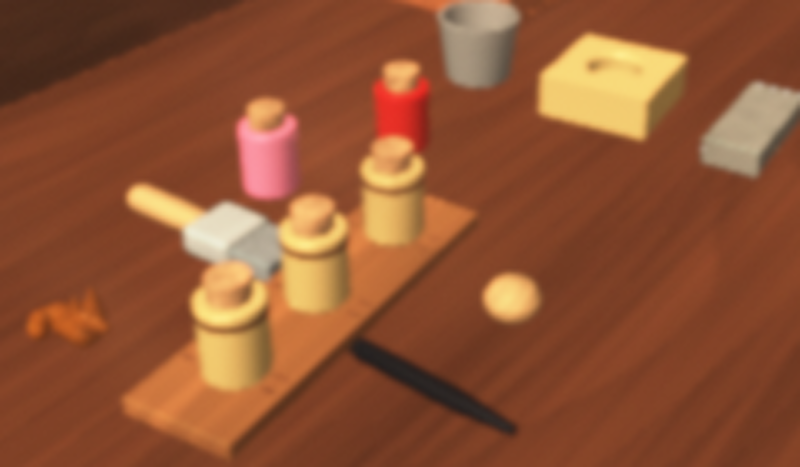

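Run:
```python
from h import *
import pickle
fs=pickle.load(open('f0.pkl','rb'));f=fs['scene'];g=fs['side']
for u,v in [(446,157),(547,132),(638,107)]:
    X=ray(f,120+u*.375,150+v*.375,.076);print(np.round(X,4),'side zoom', np.round((np.array(proj(g,X))-[100,150])/.3,0))
for u,v in [(107,237)]:
    X=ray(f,120+u*.375,150+v*.375,.034);print('sock',np.round(X,4),np.round((np.array(proj(g,X))-[100,150])/.3,0))
P=[ray(f,120+u*.375,150+v*.375,.034) for u,v in [(38,203),(151,174),(179,265),(67,303)]]
print(np.round(P,4),np.round(np.mean(P,0),4))
B=[ray(f,120+u*.375,150+v*.375,.012) for u,v in [(373,188),(668,110),(698,178),(404,255)]]
print(np.round(B,4),np.round(np.mean(B,0),4))
for n,u,v in [('blank',430,98),('cuptop',150,345),('red',328,290),('pink',476,308)]:print(n,ray(f,120+u*.375,150+v*.375,.05))
```

```text
[0.6041 0.0215 0.076 ] side zoom [396. 146.]
[0.598  0.1041 0.076 ] side zoom [316. 205.]
[0.59   0.1816 0.076 ] side zoom [230. 273.]
sock [ 0.5947 -0.2419  0.034 ] [610.  64.]
[[ 0.5531 -0.2911  0.034 ]
 [ 0.5447 -0.2018  0.034 ]
 [ 0.6304 -0.1914  0.034 ]
 [ 0.6446 -0.2767  0.034 ]] [ 0.5932 -0.2403  0.034 ]
[[ 0.581  -0.029   0.012 ]
 [ 0.5574  0.2331  0.012 ]
 [ 0.6271  0.2331  0.012 ]
 [ 0.6462 -0.019   0.012 ]] [0.6029 0.1045 0.012 ]
blank [0.52954179 0.02949723 0.05      ]
cuptop [ 0.69908457 -0.22005617  0.05      ]
red [ 0.68292314 -0.0871037   0.05      ]
pink [0.71998373 0.01541429 0.05      ]
```

>>> move_arm(translation=[[0,0,0],[0,0,0],[0,0,0],[0,0,0],[0,0,0],[0,0,0],[0,0,0],[0,0,0],[0,0,0],[0,0,0]], rotation=[[0,0,-8.2],[0,0,-8.2],[0,0,-8.2],[0,0,-8.2],[0,0,-8.2],[0,0,-8.2],[0,0,-8.2],[0,0,-8.2],[0,0,-8.2],[0,0,-8]], claw=[0,0,0,0,0,0,0,0,0,0])

```text
clock: 1.15
ee_pos: [0.1348, -0.5589, 0.2311]
orientation: [-0.0, 0.671, 0.741, 0.0]
wrist_force: [-0.2, 0.1, 0.0]
opening: -0.003
```

>>> move_arm(translation=[[30,31,0],[30,31,0],[30,31,0],[30,31,0],[30,31,0],[30,31,0],[30,31,0],[30,31,0],[30,31,0],[30,31,0],[30,31,0]], rotation=[[0,0,0],[0,0,0],[0,0,0],[0,0,0],[0,0,0],[0,0,0],[0,0,0],[0,0,0],[0,0,0],[0,0,0],[0,0,0]], claw=[0,0,0,0,0,0,0,0,0,0,0])

```text
clock: 2.25
ee_pos: [0.4444, -0.197, 0.2313]
orientation: [-0.0, 0.673, 0.739, -0.0]
wrist_force: [1.0, -0.7, 0.4]
opening: -0.0
```

>>> move_arm(translation=[[41,24,0],[41,24,0],[41,24,0],[41,24,0],[41,24,0],[41,24,0],[41,24,0],[0,0,0],[0,0,0]], rotation=[[0,0,0],[0,0,0],[0,0,0],[0,0,0],[0,0,0],[0,0,0],[0,0,0],[0,0,0],[0,0,0]], claw=[0,0,0,0,0,0,0,0,0])

```text
clock: 3.15
ee_pos: [0.5838, 0.1037, 0.2308]
orientation: [-0.0, 0.673, 0.74, -0.0]
wrist_force: [0.1, -1.0, 0.4]
opening: -0.003
```

Run:
```python
from h import *
import pickle
f=grab('wrist','w1.png');g=grab('scene','s1.png');pickle.dump(f,open('w1.pkl','wb'));pickle.dump(g,open('s1.pkl','wb'))
for x,y in[(.604,.0215),(.598,.104),(.59,.182)]: print(proj(f,[x,y,.076]))
print(arm.get_state()['wrist_force'])
```

```text
(np.float64(265.7916820470358), np.float64(244.8795335677555))
(np.float64(268.6157657706722), np.float64(176.94049235617723))
(np.float64(269.4407715285054), np.float64(100.69433912528373))
[-0.67939756  0.07536108  0.80244236]
```

View pics/w1.png

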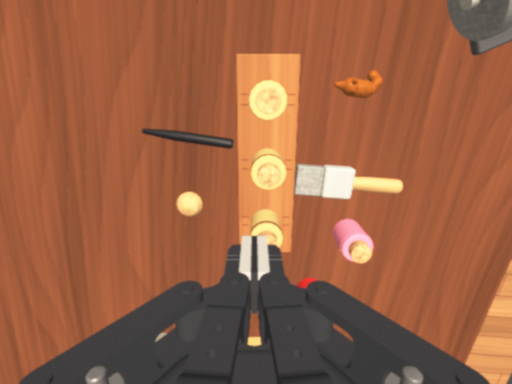

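Run:
```python
from h import *
import pickle
f=pickle.load(open('w1.pkl','rb'))
a=f['img'][40:260,210:330]
cv2.imwrite('pics/w1z.png',cv2.cvtColor(cv2.resize(a,None,fx=2.7,fy=2.7,interpolation=cv2.INTER_CUBIC),cv2.COLOR_RGB2BGR))
```

```text
(no output)
```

View pics/w1z.png

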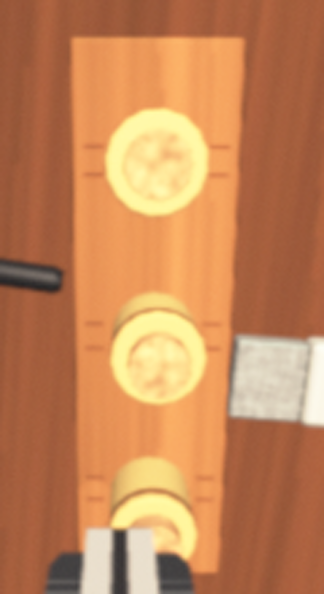

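Run:
```python
from h import *
import pickle
f=pickle.load(open('w1.pkl','rb'))
for u,v,z in [(158,163,.076),(157,161,.062),(158,365,.076),(158,356,.062),(153,533,.062)]:
    print(np.round(ray(f,210+u/2.7,40+v/2.7,z),4))
g=pickle.load(open('s1.pkl','rb'))
B=[ray(f,210+u/2.7,40+v/2.7,.012) for u,v in [(71,38),(245,38),(218,573),(83,573)]];print(np.round(B,4))
```

```text
[0.5891 0.1822 0.076 ]
[0.5893 0.1827 0.062 ]
[0.5977 0.1059 0.076 ]
[0.5983 0.106  0.062 ]
[0.6053 0.024  0.062 ]
[[ 0.5497  0.228   0.012 ]
 [ 0.6232  0.2351  0.012 ]
 [ 0.6473 -0.0224  0.012 ]
 [ 0.5757 -0.0294  0.012 ]]
```

>>> move_arm(translation=[[39,6.5,0],[39,6.5,0],[0,0,40],[0,0,40],[0,0,40],[0,0,20],[0,0,9],[0,0,0],[0,0,0]], rotation=[[0,0,0],[0,0,0],[0,0,0],[0,0,0],[0,0,0],[0,0,0],[0,0,0],[0,0,0],[0,0,0]], claw=[0,0,0,0,0,0,0,0,0])

```text
clock: 4.15
ee_pos: [0.5902, 0.1816, 0.0836]
orientation: [0.0, 0.673, 0.739, 0.001]
wrist_force: [-0.0, 0.3, 1.3]
opening: -0.004
```

Run:
```python
from h import *
f=grab('scene','s2.png');grab('side','d2.png')
s=arm.get_state();print(s['ee_pos'],s['wrist_force'])
g=cv2.imread('pics/s2.png')[130:260,240:420];d=cv2.imread('pics/d2.png')[170:300,100:280]
cv2.imwrite('pics/c2.png',cv2.resize(np.hstack([g,d]),None,fx=2.2,fy=3,interpolation=cv2.INTER_CUBIC))
```

```text
[0.59020546 0.18183886 0.08369796] [-0.02918444 -0.86691826 -0.32404863]
```

View pics/c2.png

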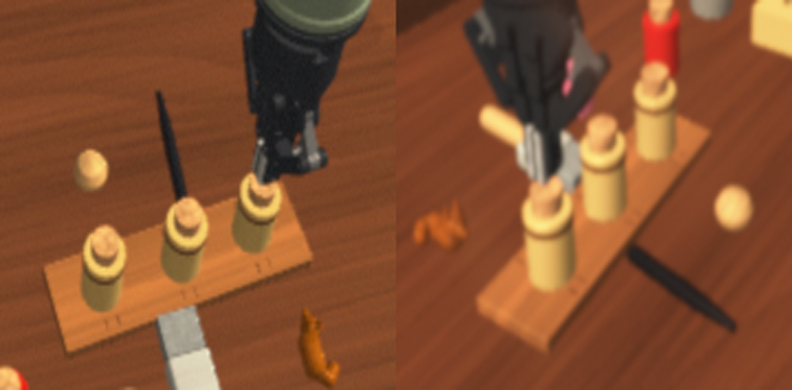

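The closed fingertips stand centred just over the left cap (scene crop ~(262,185)), so I step down onto it.

>>> move_arm(translation=[[0,0,4],[0,0,2],[0,0,2],[0,0,0]], rotation=[[0,0,0],[0,0,0],[0,0,0],[0,0,0]], claw=[0,0,0,0])

```text
clock: 4.65
ee_pos: [0.5897, 0.1818, 0.0744]
orientation: [0.0, 0.673, 0.739, 0.0]
wrist_force: [-0.7, 0.1, 5.9]
opening: 0.005
```

>>> move_arm(translation=[[0,0,1.5],[0,0,0],[0,0,0]], rotation=[[0,0,0],[0,0,0],[0,0,0]], claw=[0,0,0])

```text
clock: 4.95
ee_pos: [0.5897, 0.1819, 0.0732]
orientation: [0.0, 0.673, 0.739, 0.0]
wrist_force: [-2.2, -0.6, 9.2]
opening: -0.001
```

>>> move_arm(translation=[[0,0,1],[0,0,0],[0,0,0]], rotation=[[0,0,0],[0,0,0],[0,0,0]], claw=[0,0,0])

```text
clock: 5.25
ee_pos: [0.5898, 0.1819, 0.0724]
orientation: [0.0, 0.673, 0.739, 0.0]
wrist_force: [-1.4, -1.0, 9.6]
opening: -0.001
```

>>> move_arm(translation=[[0,0,1],[0,0,0],[0,0,0]], rotation=[[0,0,0],[0,0,0],[0,0,0]], claw=[0,0,0])

```text
clock: 5.55
ee_pos: [0.5898, 0.1819, 0.0715]
orientation: [0.0, 0.673, 0.739, 0.0]
wrist_force: [-2.2, -1.2, 12.4]
opening: -0.001
```

>>> move_arm(translation=[[0,0,0.6],[0,0,0],[0,0,0],[0,0,0],[0,0,0]], rotation=[[0,0,0],[0,0,0],[0,0,0],[0,0,0],[0,0,0]], claw=[0,0,0,0,0])

```text
clock: 6.05
ee_pos: [0.5898, 0.1819, 0.0709]
orientation: [0.0, 0.673, 0.739, 0.0]
wrist_force: [-2.6, -1.6, 13.6]
opening: 0.003
```

Run:
```python
from h import *
for i in range(3):
    f=grab('scene','s3.png')
    s=arm.get_state();print(s['ee_pos'],s['wrist_force'])
```

```text
[0.58984024 0.18191054 0.07097234] [-2.05681438 -2.1343777  13.44342486]
[0.58981003 0.1819573  0.07095682] [-2.724427   -1.77044368 12.57953513]
[0.58984019 0.1819155  0.07095875] [-1.99023733 -1.61701991 12.95259128]
```

>>> move_arm(translation=[[0,0,-10],[0,0,-10],[-39,0.5,0],[-38.5,0.5,0],[0,0,0],[0,0,12],[0,0,0],[0,0,0]], rotation=[[0,0,0],[0,0,0],[0,0,0],[0,0,0],[0,0,0],[0,0,0],[0,0,0],[0,0,0]], claw=[0,0,0,0,0,0,0,0])

```text
clock: 7.0
ee_pos: [0.5975, 0.1059, 0.0778]
orientation: [-0.0, 0.673, 0.74, -0.0]
wrist_force: [-0.4, 0.4, 0.6]
opening: -0.001
```

>>> move_arm(translation=[[0,0,3],[0,0,3],[0,0,0],[0,0,0]], rotation=[[0,0,0],[0,0,0],[0,0,0],[0,0,0]], claw=[0,0,0,0])

```text
clock: 7.4
ee_pos: [0.598, 0.1053, 0.0724]
orientation: [-0.0, 0.673, 0.74, 0.0]
wrist_force: [0.3, 2.2, 4.5]
opening: 0.006
```

>>> move_arm(translation=[[0,0,1],[0,0,0.5],[0,0,0],[0,0,0],[0,0,0],[0,0,0]], rotation=[[0,0,0],[0,0,0],[0,0,0],[0,0,0],[0,0,0],[0,0,0]], claw=[0,0,0,0,0,0])

```text
clock: 8.0
ee_pos: [0.598, 0.1053, 0.0711]
orientation: [-0.0, 0.673, 0.74, 0.0]
wrist_force: [-1.5, 2.7, 7.1]
opening: -0.003
```

Run:
```python
from h import *
for i in range(3):
    f=grab('scene','s4.png')
    s=arm.get_state();print(s['ee_pos'],s['wrist_force'])
```

```text
[0.59801615 0.10535123 0.07110821] [-1.81290833  1.90354093  5.95221012]
[0.59802251 0.10536091 0.07112231] [-1.81124329  1.7264248   6.70935899]
[0.59803654 0.10533877 0.07113835] [-0.79678826  1.98517957  6.9076821 ]
```

>>> move_arm(translation=[[0,0,-10],[0,0,-10],[-41,-0.5,0],[-41.5,-0.5,0],[0,0,0],[0,0,13],[0,0,0],[0,0,0]], rotation=[[0,0,0],[0,0,0],[0,0,0],[0,0,0],[0,0,0],[0,0,0],[0,0,0],[0,0,0]], claw=[0,0,0,0,0,0,0,0])

```text
clock: 8.95
ee_pos: [0.6043, 0.0236, 0.0775]
orientation: [-0.0, 0.673, 0.74, -0.0]
wrist_force: [-0.2, 0.1, 1.6]
opening: -0.001
```

>>> move_arm(translation=[[0,0,3],[0,0,2],[0,0,0],[0,0,0]], rotation=[[0,0,0],[0,0,0],[0,0,0],[0,0,0]], claw=[0,0,0,0])

```text
clock: 9.35
ee_pos: [0.6047, 0.0228, 0.0729]
orientation: [-0.0, 0.673, 0.739, 0.0]
wrist_force: [-0.5, 1.7, 3.1]
opening: -0.001
```

>>> move_arm(translation=[[0,0,1],[0,0,1],[0,0,0],[0,0,0],[0,0,0],[0,0,0]], rotation=[[0,0,0],[0,0,0],[0,0,0],[0,0,0],[0,0,0],[0,0,0]], claw=[0,0,0,0,0,0])

```text
clock: 9.95
ee_pos: [0.6046, 0.0226, 0.0708]
orientation: [-0.0, 0.673, 0.739, 0.0]
wrist_force: [-0.8, 1.6, 3.8]
opening: 0.003
```

Run:
```python
from h import *
for i in range(3):
    f=grab('scene','s5.png')
    s=arm.get_state();print(s['ee_pos'],s['wrist_force'])
```

```text
[0.60457578 0.02256793 0.07074321] [-0.37705061  1.38600766  3.78997549]
[0.6045931  0.02254831 0.07074336] [-0.0388403   1.7023714   4.44868994]
[0.60458052 0.02256999 0.07074379] [0.86269175 1.36455761 4.25117677]
```

View pics/s5.png

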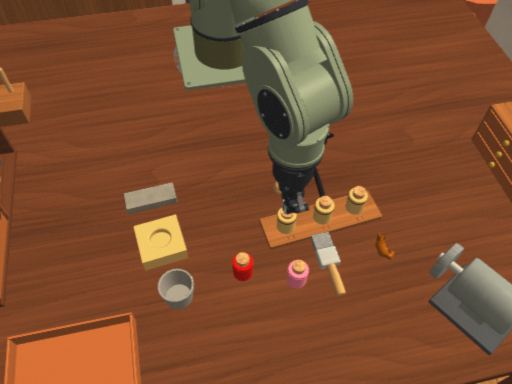

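>>> move_arm(translation=[[0,0,-20],[0,0,-40],[0,0,-30],[40,0,0],[40,0,0],[40,0,0],[40.5,0,0],[0,0,0],[0,0,0]], rotation=[[0,0,0],[0,0,0],[0,0,0],[0,0,0],[0,0,0],[0,0,0],[0,0,0],[0,0,0],[0,0,0]], claw=[0,0,0,0.75,0.75,0.75,0.75,0.75,0.75], grip_force=25)

```text
clock: 11.0
ee_pos: [0.5892, 0.1826, 0.1604]
orientation: [0.0, 0.673, 0.74, -0.0]
wrist_force: [-0.2, -0.1, 0.0]
opening: 0.748
```

Run:
```python
from h import *
f=grab('wrist','w6.png')
s=arm.get_state();print(s['ee_pos'],s['opening'],proj(f,s['ee_pos']),proj(f,[.5895,.1825,.076]))
```

```text
[0.58957755 0.18146971 0.16046085] 0.7492791884129643 (np.float64(256.63733094483547), np.float64(251.87093571802626)) (np.float64(255.97779792544364), np.float64(198.51920947742025))
```

View pics/w6.png

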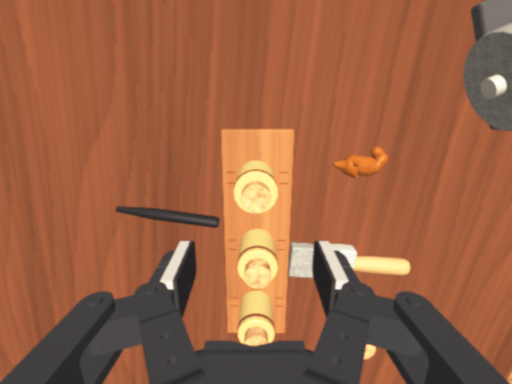

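Run:
```python
from h import *
a=cv2.imread('pics/w6.png')[140:350,215:300]
cv2.imwrite('pics/w6z.png',cv2.resize(a,None,fx=2.8,fy=2.8,interpolation=cv2.INTER_CUBIC))
```

```text
(no output)
```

View pics/w6z.png

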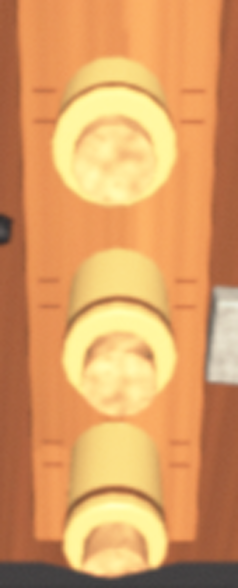

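Run:
```python
from h import *
f=arm.grab_frame('wrist')
for u,v,z in [(115,165,.076),(115,146,.062),(120,375,.076),(120,347,.062),(116,528,.062)]:
    print(np.round(ray(f,215+u/2.8,140+v/2.8,z),4))
s=arm.get_state();print(s['ee_pos'])
```

```text
[0.5899 0.181  0.076 ]
[0.5899 0.1822 0.062 ]
[0.5988 0.1072 0.076 ]
[0.5988 0.1088 0.062 ]
[0.6051 0.0295 0.062 ]
[0.58971929 0.18103503 0.16053231]
```

>>> move_arm(translation=[[0,0,30],[0,0,30],[0,0,30],[0,0,25],[0,0,16],[0,0,0],[0,0,0],[0,0,0]], rotation=[[0,0,0],[0,0,0],[0,0,0],[0,0,0],[0,0,0],[0,0,0],[0,0,0],[0,0,0]], claw=[0.75,0.75,0.75,0.75,0.75,0.75,0.75,0.75])

```text
clock: 11.9
ee_pos: [0.5902, 0.1824, 0.0311]
orientation: [0.0, 0.673, 0.739, 0.001]
wrist_force: [-0.6, 0.4, 1.1]
opening: 0.752
```

Run:
```python
from h import *
grab('scene','s7.png');grab('side','d7.png')
s=arm.get_state();print(s['ee_pos'],s['wrist_force'])
g=cv2.imread('pics/s7.png')[130:260,240:420];d=cv2.imread('pics/d7.png')[170:300,100:280]
cv2.imwrite('pics/c7.png',cv2.resize(np.hstack([g,d]),None,fx=2.2,fy=3,interpolation=cv2.INTER_CUBIC))
```

```text
[0.59004231 0.18240562 0.03080373] [ 1.04491722 -0.4518334   0.43305736]
```

View pics/c7.png

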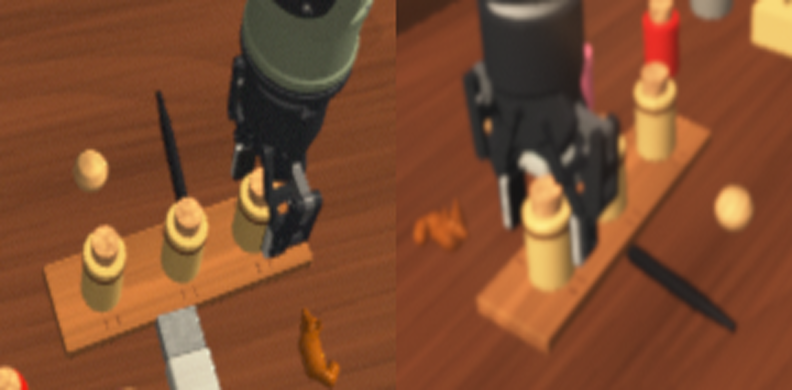

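The fingers straddle the left rest (scene crop ~(265,215)), tips well above the board. Close.

>>> move_arm(translation=[[0,0,1],[0,0,0],[0,0,0],[0,0,0],[0,0,0],[0,0,0],[0,0,0]], rotation=[[0,0,0],[0,0,0],[0,0,0],[0,0,0],[0,0,0],[0,0,0],[0,0,0]], claw=[0.6,0.55,0.5,0.4,0.2,0.2,0.2], grip_force=30)

```text
clock: 12.7
ee_pos: [0.5896, 0.1824, 0.029]
orientation: [0.0, 0.673, 0.739, 0.0]
wrist_force: [-0.5, 0.6, 5.5]
opening: 0.458
```

>>> move_arm(translation=[[0,0,-5],[0,0,-15],[0,0,-30],[0,0,-30],[0,0,0]], rotation=[[0,0,0],[0,0,0],[0,0,0],[0,0,0],[0,0,0]], claw=[0.2,0.2,0.2,0.2,0.2])

```text
clock: 13.2
ee_pos: [0.5912, 0.183, 0.1134]
orientation: [0.001, 0.673, 0.739, 0.003]
wrist_force: [-0.1, 0.5, -2.1]
opening: 0.458
```

>>> move_arm(translation=[[0,0,-20],[0,0,-20],[-30,-3,-10],[-45,-4,0],[-48,-4,0],[-48,-4,0],[-48,-4.5,0],[-48,-4.5,0],[-48,-4.5,0],[-48,-4.5,0],[-48,-4.5,0],[-40,-4,0]], rotation=[[0,0,0],[0,0,0],[0,0,0],[0,0,0],[0,0,0],[0,0,0],[0,0,0],[0,0,0],[0,0,0],[0,0,0],[0,0,0],[0,0,0]], claw=[0.2,0.2,0.2,0.2,0.2,0.2,0.2,0.2,0.2,0.2,0.2,0.2])

```text
clock: 14.4
ee_pos: [0.5897, -0.2736, 0.1591]
orientation: [0.0, 0.674, 0.739, -0.0]
wrist_force: [0.7, 0.5, -2.0]
opening: 0.46
```

>>> move_arm(translation=[[-25,-2,0],[-15,-1,0],[0,0,0],[0,0,0]], rotation=[[0,0,0],[0,0,0],[0,0,0],[0,0,0]], claw=[0.2,0.2,0.2,0.2])

```text
clock: 14.8
ee_pos: [0.5911, -0.31, 0.1588]
orientation: [-0.0, 0.673, 0.739, 0.0]
wrist_force: [-0.0, 0.5, -0.9]
opening: 0.46
```

Run:
```python
from h import *
import pickle
f=grab('wrist','w8.png');pickle.dump(f,open('w8.pkl','wb'));grab('scene','s8.png');grab('side','d8.png')
s=arm.get_state();print(s['ee_pos'],s['orientation'],s['wrist_force'],s['opening'])
```

```text
[ 0.59144211 -0.30958104  0.15897755] [-6.85090118e-05  6.72747664e-01  7.39871973e-01  1.96849815e-04] [-0.51870166 -0.56785044 -1.87751293] 0.45823172502832843
```

View pics/w8.png

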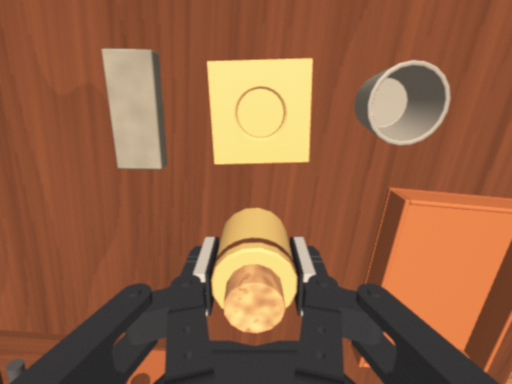

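View pics/s8.png

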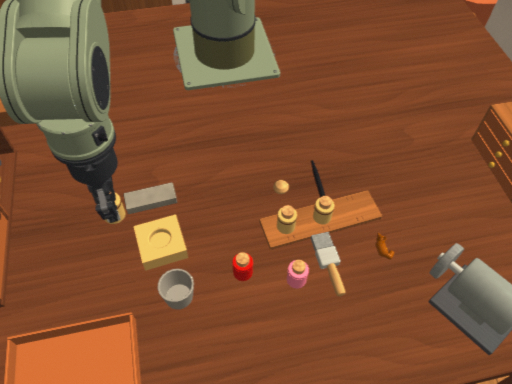

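Run:
```python
from h import *
a=cv2.imread('pics/w8.png')
cv2.imwrite('pics/w8a.png',cv2.resize(a[45:180,195:325],None,fx=4,fy=4,interpolation=cv2.INTER_CUBIC))
cv2.imwrite('pics/w8b.png',cv2.resize(a[200:340,185:325],None,fx=4,fy=4,interpolation=cv2.INTER_CUBIC))
```

```text
(no output)
```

View pics/w8a.png

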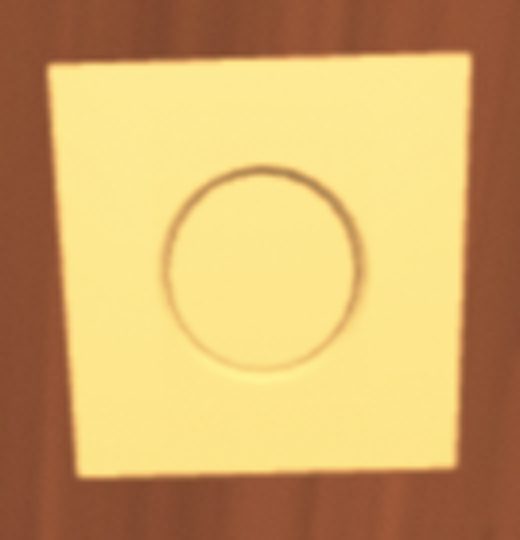

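View pics/w8b.png

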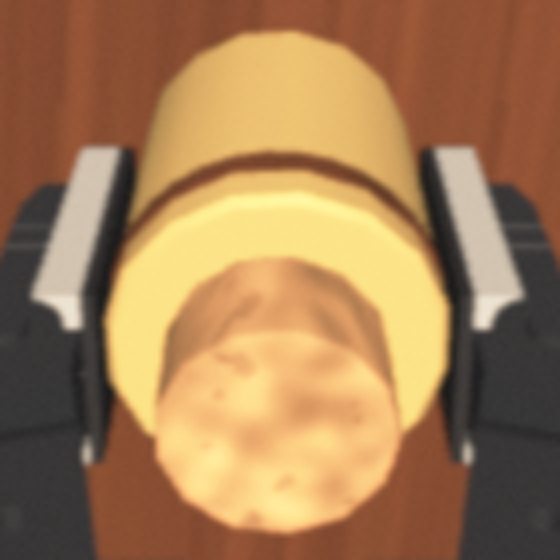

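Run:
```python
from h import *
import pickle
f=pickle.load(open('w8.pkl','rb'))
m=lambda u,v,z,o: ray(f,o[0]+(u+.5)/4-.5,o[1]+(v+.5)/4-.5,z)
A=(195,45);B=(185,200)
print('sock',m(263,270,.034,A))
P=[m(u,v,.034,A) for u,v in[(48,65),(471,53),(457,467),(78,478)]];P=np.array(P)
print(np.round(P,4),[np.linalg.norm(P[i]-P[i-1]) for i in range(4)])
d1=P[2]-P[0];d2=P[3]-P[1]
t=np.linalg.solve(np.c_[d1[:2],-d2[:2]],(P[1]-P[0])[:2]);print('diag',P[0]+d1*t[0],'mean',P.mean(0))
print('cap',m(278,432,.159+.047,B), 'bottom edge top', )
X=np.array([.5914,-.3096])
for z in(.206,.192,.142):
    u,v=proj(f,[*X,z]);print(z,(u-185)*4,(v-200)*4)
# rim & bottom outlines about TCP
for z in(.192,.142):
  q=[proj(f,[X[0]+.02*np.cos(a),X[1]+.02*np.sin(a),z]) for a in np.linspace(0,6.28,73)]
  q=(np.array(q)-[185,200])*4;print(z,q.min(0),q.max(0))
g=pickle.load(open('f0.pkl','rb'))['scene']
```

```text
sock [ 0.58899813 -0.2417765   0.034     ]
[[ 0.539  -0.2041  0.034 ]
 [ 0.6285 -0.1932  0.034 ]
 [ 0.6396 -0.2824  0.034 ]
 [ 0.5499 -0.2937  0.034 ]] [np.float64(0.09026386540561292), np.float64(0.09021910183577857), np.float64(0.08987839726624056), np.float64(0.09044572102727523)]
diag [ 0.5893315  -0.24329721  0.034     ] mean [ 0.58924248 -0.24336505  0.034     ]
cap [ 0.58988074 -0.30916314  0.206     ] bottom edge top
0.206 290.9308332723415 435.14758191279134
0.192 289.54756489230977 347.5681476061984
0.142 286.2987375552286 141.87381926854414
0.192 [113.37676286 191.9797402 ] [465.92429632 488.44830198]
0.142 [157.25737529  21.71564521] [415.343332  253.6043966]
```

>>> move_arm(translation=[[34,3,0],[33,3,0],[0,0,35],[0,0,30],[0,0,13],[0,0,0],[0,0,0]], rotation=[[0,0,0],[0,0,0],[0,0,0],[0,0,0],[0,0,0],[0,0,0],[0,0,0]], claw=[0.2,0.2,0.2,0.2,0.2,0.2,0.2])

```text
clock: 15.65
ee_pos: [0.5914, -0.2434, 0.0819]
orientation: [0.0, 0.673, 0.739, 0.0]
wrist_force: [-0.1, -0.2, -0.2]
opening: 0.458
```

Run:
```python
from h import *
import pickle
f=grab('wrist','w9.png');g=grab('scene','s9.png');d=grab('side','d9.png')
pickle.dump((f,g,d),open('w9.pkl','wb'))
s=arm.get_state();print(s['ee_pos'],s['wrist_force'])
A=cv2.resize(cv2.imread('pics/s9.png')[180:280,110:210],(400,400),interpolation=cv2.INTER_CUBIC)
B=cv2.resize(cv2.imread('pics/d9.png')[120:220,235:335],(400,400),interpolation=cv2.INTER_CUBIC)
cv2.imwrite('pics/c9.png',np.hstack([A,B]))
```

```text
[ 0.59139782 -0.2435793   0.08200473] [ 0.11009078  0.10579177 -1.28252704]
```

View pics/c9.png

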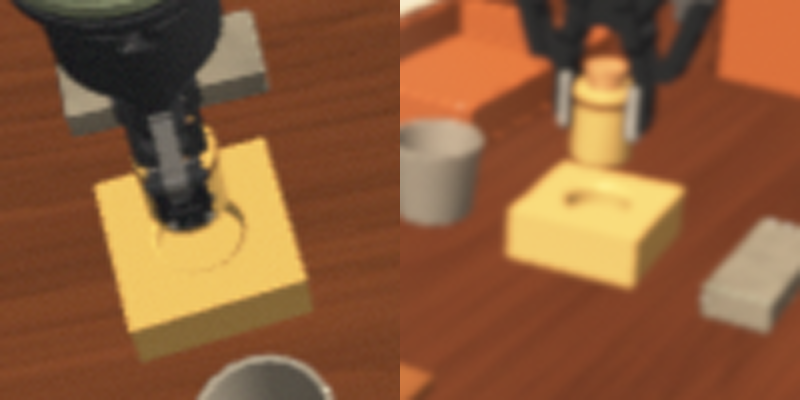

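View pics/w9.png

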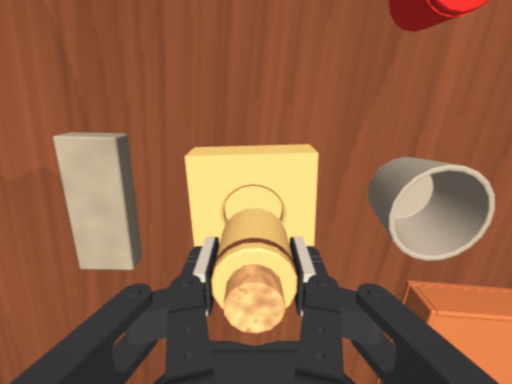

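Run:
```python
from h import *
import pickle
f,g,d=pickle.load(open('w9.pkl','rb'))
a=cv2.imread('pics/w9.png')
cv2.imwrite('pics/w9a.png',cv2.resize(a[135:335,180:330],None,fx=4,fy=4,interpolation=cv2.INTER_CUBIC)[:600])
X=[.5914,-.2435]
for z in(.129,.115,.065,.034,.02):
  q=np.array([proj(f,[X[0]+.02*np.cos(t),X[1]+.02*np.sin(t),z]) for t in np.linspace(0,6.28,73)])
  q=(q-[180,135])*4;print(z,q.min(0),q.max(0),(np.array(proj(f,[*X,z]))-[180,135])*4)
```

```text
0.129 [112.1330293  530.95226787] [504.15484395 850.31306357] [308.02533961 699.46372103]
0.115 [130.90023108 456.4835216 ] [482.82917092 751.84552505] [306.79747972 611.49869895]
0.065 [175.00569585 284.88021067] [432.78058761 516.17796056] [303.91142036 404.73872956]
0.034 [192.19787209 219.25308101] [413.32852782 422.66016199] [302.78628265 324.13281965]
0.02 [198.45709906 195.53224966] [406.25546931 388.37759791] [302.37662672 294.78468917]
```

View pics/w9a.png

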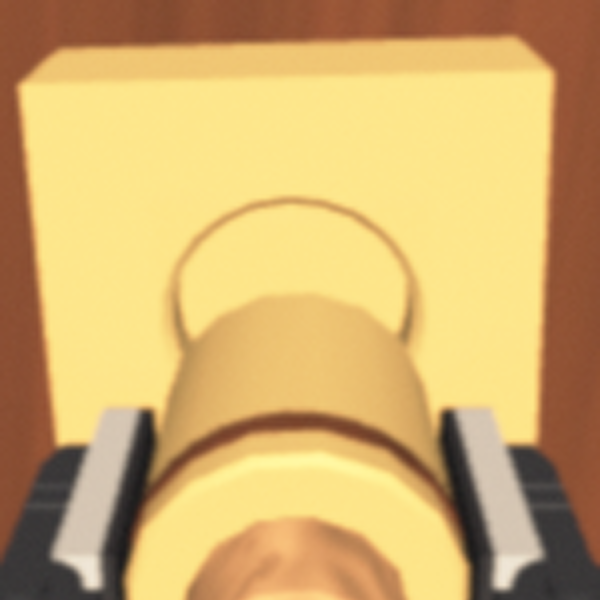

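Run:
```python
from h import *
import pickle
f,g,d=pickle.load(open('w9.pkl','rb'))
f8=pickle.load(open('w8.pkl','rb'))
def out(f,X,z,r=.02):
  q=np.array([proj(f,[X[0]+r*np.cos(t),X[1]+r*np.sin(t),z]) for t in np.linspace(0,6.28,73)]);return q.min(0),q.max(0)
# reconstruct w6 pose: same orientation; camera translation = w8 cam + TCP shift
R=np.array(f8['R']);c8=-R.T@f8['t']; tc=np.array([.5896,.1817,.1605]);c6=c8+tc-np.array([.5914,-.3096,.159])
f6=dict(f8);f6['t']=-R@c6
for X in((.5899,.1816),):
  for z,r in((.076,.013),(.062,.02),(.012,.02)):
    a,b=out(f6,X,z,r);print(z,(a-[215,140])*2.8,(b-[215,140])*2.8)
```

```text
0.076 [ 72.58905567 121.87360151] [158.83658811 202.91640229]
0.062 [52.53624672 86.97189188] [178.30631729 205.95744306]
0.012 [61.5873212  52.64524167] [167.61135374 154.77383055]
```

>>> move_arm(translation=[[2.3,-0.3,10],[0,0,13],[0,0,0],[0,0,0]], rotation=[[0,0,0],[0,0,0],[0,0,0],[0,0,0]], claw=[0.2,0.2,0.2,0.2])

```text
clock: 16.2
ee_pos: [0.5902, -0.241, 0.0572]
orientation: [-0.0, 0.673, 0.739, -0.0]
wrist_force: [-0.2, 1.3, -0.5]
opening: 0.455
```

Run:
```python
from h import *
import pickle
f=grab('wrist','w10.png');g=grab('scene','s10.png');d=grab('side','d10.png')
s=arm.get_state();print(s['ee_pos'],s['wrist_force'])
A=cv2.resize(cv2.imread('pics/s10.png')[200:270,125:195],(400,400),interpolation=cv2.INTER_CUBIC)
B=cv2.resize(cv2.imread('pics/d10.png')[130:200,250:320],(400,400),interpolation=cv2.INTER_CUBIC)
cv2.imwrite('pics/c10.png',np.hstack([A,B]))
cv2.imwrite('pics/w10a.png',cv2.resize(cv2.imread('pics/w10.png')[135:285,180:330],None,fx=4,fy=4,interpolation=cv2.INTER_CUBIC))
X=s['ee_pos'][:2]
for z in(.093,.043,.034):
  q=np.array([proj(f,[X[0]+.02*np.cos(t),X[1]+.02*np.sin(t),z]) for t in np.linspace(0,6.28,73)])
  q=(q-[180,135])*4;print(z,q.min(0),q.max(0))
```

```text
[ 0.59054515 -0.24118673  0.05797568] [-0.39307998 -0.28077435 -0.84048388]
0.093 [130.56543783 469.82570559] [489.47315479 769.61039834]
0.043 [176.02716271 292.15506034] [437.51058319 526.21563663]
0.034 [181.71522158 270.27953591] [431.01763941 495.30847545]
```

View pics/c10.png

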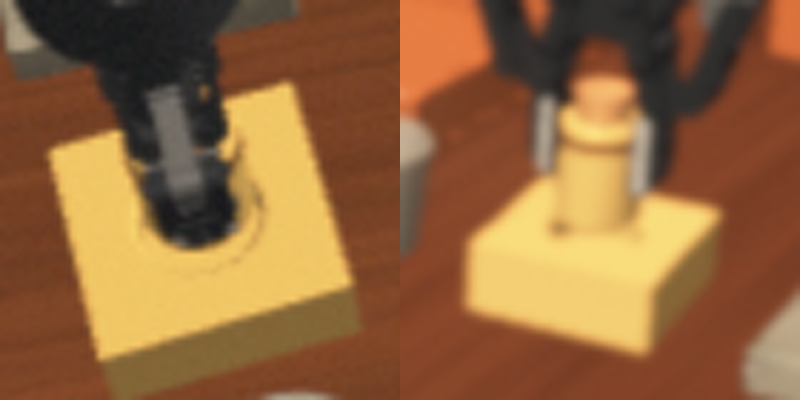

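View pics/w10a.png

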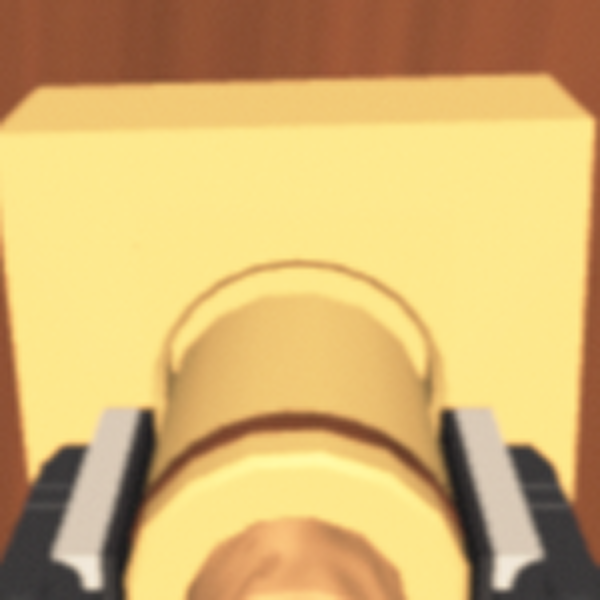

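>>> move_arm(translation=[[0,0,5],[0,0,5],[0,0,0],[0,0,0]], rotation=[[0,0,0],[0,0,0],[0,0,0],[0,0,0]], claw=[0.2,0.2,0.2,0.2])

```text
clock: 16.75
ee_pos: [0.5903, -0.2411, 0.0475]
orientation: [-0.0, 0.673, 0.739, 0.0]
wrist_force: [0.8, -0.4, -0.6]
opening: 0.453
```

>>> move_arm(translation=[[0,0,4],[0,0,3],[0,0,0],[0,0,0]], rotation=[[0,0,0],[0,0,0],[0,0,0],[0,0,0]], claw=[0.2,0.2,0.2,0.2])

```text
clock: 17.15
ee_pos: [0.5903, -0.2411, 0.0407]
orientation: [-0.0, 0.673, 0.739, 0.0]
wrist_force: [0.2, 0.5, -0.3]
opening: 0.461
```

Entering the socket with no contact force. Continue to the floor.

>>> move_arm(translation=[[0,0,2],[0,0,1],[0,0,0],[0,0,0]], rotation=[[0,0,0],[0,0,0],[0,0,0],[0,0,0]], claw=[0.2,0.2,0.2,0.2])

```text
clock: 17.55
ee_pos: [0.5903, -0.2411, 0.0377]
orientation: [-0.0, 0.673, 0.739, 0.0]
wrist_force: [-0.1, -0.8, -1.5]
opening: 0.458
```

>>> move_arm(translation=[[0,0,0.7],[0,0,0],[0,0,0]], rotation=[[0,0,0],[0,0,0],[0,0,0]], claw=[0.2,0.2,0.2])

```text
clock: 17.85
ee_pos: [0.5904, -0.2411, 0.037]
orientation: [0.0, 0.673, 0.739, 0.0]
wrist_force: [-0.3, -0.2, -0.4]
opening: 0.456
```

>>> move_arm(translation=[[0,0,0.5],[0,0,0.5],[0,0,0],[0,0,0]], rotation=[[0,0,0],[0,0,0],[0,0,0],[0,0,0]], claw=[0.2,0.2,0.2,0.2])

```text
clock: 18.25
ee_pos: [0.5905, -0.2412, 0.037]
orientation: [0.0, 0.673, 0.739, 0.0]
wrist_force: [-5.8, 1.9, 16.4]
opening: 0.459
```

Seated on the floor (z 0.037, as predicted). Open slightly, then rise.

>>> move_arm(translation=[[0,0,-0.8],[0,0,0],[0,0,0],[0,0,0],[0,0,0],[0,0,0],[0,0,-20],[0,0,-35],[0,0,-40],[0,0,-10],[0,0,0]], rotation=[[0,0,0],[0,0,0],[0,0,0],[0,0,0],[0,0,0],[0,0,0],[0,0,0],[0,0,0],[0,0,0],[0,0,0],[0,0,0]], claw=[0.46,0.5,0.55,0.6,0.7,0.7,0.7,0.7,0.7,0.7,0.7])

```text
clock: 19.35
ee_pos: [0.591, -0.2414, 0.1433]
orientation: [0.001, 0.673, 0.739, 0.0]
wrist_force: [-0.4, 0.7, -0.3]
opening: 0.702
```

Run:
```python
from h import *
f=grab('wrist','w11.png');g=grab('scene','s11.png');d=grab('side','d11.png')
s=arm.get_state();print(s['ee_pos'],s['wrist_force'],s['opening'],(np.array(proj(f,[.5903,-.2411,.084]))-[180,100])*3)
A=cv2.resize(cv2.imread('pics/s11.png')[190:280,115:205],(400,400),interpolation=cv2.INTER_CUBIC)
B=cv2.resize(cv2.imread('pics/d11.png')[120:210,240:330],(400,400),interpolation=cv2.INTER_CUBIC)
cv2.imwrite('pics/c11.png',np.hstack([A,B]))
cv2.imwrite('pics/w11a.png',cv2.resize(cv2.imread('pics/w11.png')[100:290,180:330],None,fx=3,fy=3,interpolation=cv2.INTER_CUBIC))
```

```text
[ 0.58985888 -0.24103244  0.14052719] [-0.43881747 -0.76973059 -0.28464613] 0.7014767158928479 [224.30012713 328.10188533]
```

View pics/c11.png

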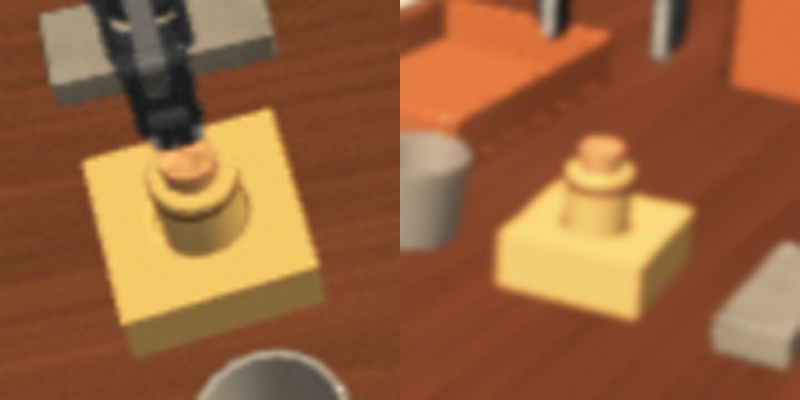

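View pics/w11a.png

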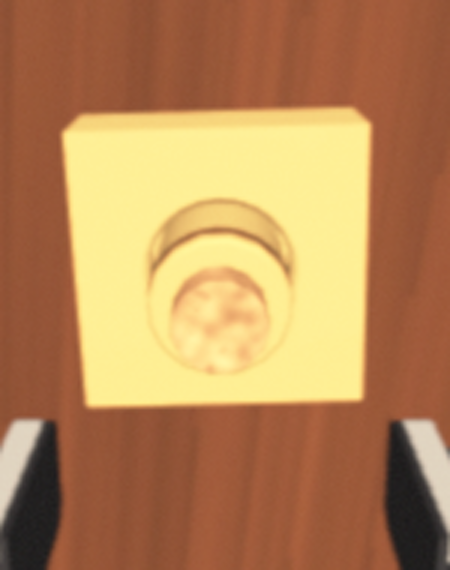

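The rest sits upright in the socket, fingers clear. Close and press again.

>>> move_arm(translation=[[0,0,0],[0,0,0],[0,0,0],[0,0,0],[0,0,0],[0,0,25],[0,0,20],[0,0,8],[0,0,0],[0,0,0]], rotation=[[0,0,0],[0,0,0],[0,0,0],[0,0,0],[0,0,0],[0,0,0],[0,0,0],[0,0,0],[0,0,0],[0,0,0]], claw=[0,0,0,0,0,0,0,0,0,0])

```text
clock: 20.5
ee_pos: [0.5907, -0.2412, 0.0896]
orientation: [0.0, 0.673, 0.739, 0.0]
wrist_force: [-0.1, 0.2, 0.7]
opening: 0.001
```

>>> move_arm(translation=[[0,0,4],[0,0,2],[0,0,0],[0,0,0]], rotation=[[0,0,0],[0,0,0],[0,0,0],[0,0,0]], claw=[0,0,0,0])

```text
clock: 20.9
ee_pos: [0.5906, -0.2412, 0.0832]
orientation: [0.0, 0.673, 0.739, 0.0]
wrist_force: [0.9, -0.3, 4.3]
opening: 0.004
```

>>> move_arm(translation=[[0,0,2],[0,0,1],[0,0,1],[0,0,0],[0,0,0]], rotation=[[0,0,0],[0,0,0],[0,0,0],[0,0,0],[0,0,0]], claw=[0,0,0,0,0])

```text
clock: 21.4
ee_pos: [0.5908, -0.2413, 0.0796]
orientation: [0.001, 0.673, 0.739, 0.0]
wrist_force: [-2.2, 0.1, 12.7]
opening: -0.001
```

>>> move_arm(translation=[[0,0,0.8],[0,0,0.4],[0,0,0],[0,0,0],[0,0,0],[0,0,0]], rotation=[[0,0,0],[0,0,0],[0,0,0],[0,0,0],[0,0,0],[0,0,0]], claw=[0,0,0,0,0,0])

```text
clock: 22.0
ee_pos: [0.5907, -0.2413, 0.0785]
orientation: [0.001, 0.673, 0.739, 0.0]
wrist_force: [-1.7, 0.8, 14.4]
opening: -0.006
```

>>> move_arm(translation=[[0,0,0],[0,0,-5],[0,0,-15],[0,0,-40],[0,0,-40],[0,0,-30],[0,0,0],[0,0,0]], rotation=[[0,0,0],[0,0,0],[0,0,0],[0,0,0],[0,0,0],[0,0,0],[0,0,0],[0,0,0]], claw=[0,0,0,0,0,0,0,0])

```text
clock: 22.8
ee_pos: [0.5902, -0.2411, 0.2081]
orientation: [0.0, 0.673, 0.739, 0.0]
wrist_force: [-0.2, -1.0, -1.1]
opening: 0.001
```

Run:
```python
from h import *
f=grab('wrist','w12.png');g=grab('scene','s12.png');d=grab('side','d12.png')
s=arm.get_state();print(s['clock'],s['ee_pos'],s['wrist_force'],s['opening'])
A=cv2.resize(cv2.imread('pics/s12.png')[150:300,110:410],(400,300),interpolation=cv2.INTER_CUBIC)
B=cv2.resize(cv2.imread('pics/d12.png')[130:290,100:340],(400,300),interpolation=cv2.INTER_CUBIC)
C=cv2.resize(cv2.imread('pics/w12.png')[60:285,130:430],(400,300))
D=cv2.resize(cv2.imread('pics/scene0.png')[150:300,110:410],(400,300),interpolation=cv2.INTER_CUBIC)
cv2.imwrite('pics/c12.png',np.vstack([np.hstack([A,B]),np.hstack([D,C])]))
```

```text
22.95 [ 0.58991506 -0.2410224   0.20664655] [-0.1811476   0.74527967 -0.06847468] 0.0016648883218111396
```

View pics/c12.png

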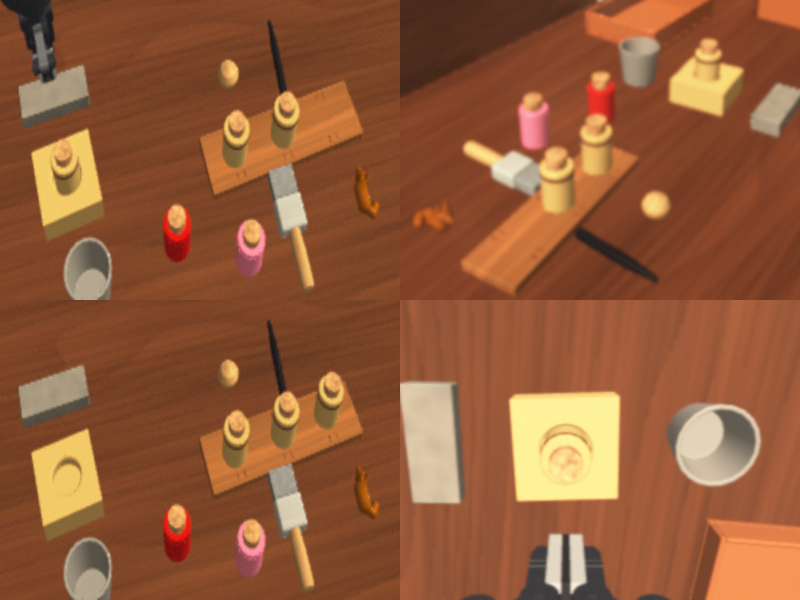

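The before and after scene crops match: the two other rests and all the bystanders are where they were. The firm rest stands upright in the socket with its cap out, and the arm is clear. Handing in.

```bash
python3 -c "
from station import arm
print(arm.job_done())"
```

```text
the job is handed in; nothing more can be done
None
```

I tested all three rests, set the firmest one (the left) in the bamboo block's socket and proved it there. I handed the job in at about 23 s of the 72 s allowed; no verdict was reported.

| Rest | Pushed down | Pushes back with | Verdict |
|---|---|---|---|
| Left | about 5.1 mm | about 13 N | firmest |
| Middle | about 4.9 mm | about 6.7 N | middling |
| Right | about 5.2 mm | about 4 N | slackest |

- **Seating:** the left rest met the socket floor at the expected height, with about 16 N at the wrist. I then let go and closed the gripper.
- **Proof press:** I pressed its cap about 5.5 mm down in the socket and held it for about 0.4 s. It pushed back with about 14 N.
- **Last pictures:** the rest stands upright and centred with its cap out. The other two rests, the red and pink look-alikes and the other bench items look unmoved, and the gripper is clear.
- **Disagreement:** the wrist and scene cameras differed by a few mm on where the socket was. I aligned the rest to the socket within the wrist view, and it went in without side force.

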